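# Lock back the belt tensioner of a spraying turntable

### The job

The drive belt of this spraying turntable is off and a new one is to go on: lock the belt tensioner back with its pin. Take the locking pin from the wooden block and stand it in the brass bushing of the lock bracket, then swing the sprung arm counter-clockwise by its idler wheel and hold it until the pin drops fully home through the arm's tail, and let go once the pin carries the arm. Do not let the arm fly back, and leave the other things in the block and on the bench where they are.

Things in the scene. Friction and masses are not known exactly. Their poses are not given: they have to be found in the camera images.
- drive: Fixed turntable drive, deck and belt off: grey chassis 280 x 420 mm (x, y), top 30 mm above the bench. Origin: centre of its underside; x away from the robot, y left. On it: spindle pulley 150 mm across (at x 30, y 90; rim to z 82, spindle to z 112), gear motor with small pulley (at x 60, y -150; 60 mm square, top z 89), and the tensioner with its lock bracket near the front right corner.
- pivot (a point): On the vertical pivot axis of the tensioner arm (drive's x -65, y -105 mm), at the arm's underside, 44 mm above the bench. The spring drum on it is 37 mm across; its bolt head reaches 79 mm above the bench.
- wheel (a point): Centre of the idler wheel: smooth steel roller 38 mm across, 24 mm high (57 to 81 mm above the bench, bolt head on it to 87), spinning freely on the end of the tensioner arm, 95 mm from the pivot. The arm under it is 24 mm wide, 44 to 54 mm above the bench. It can be pinched from above: at any arm angle nothing but the arm and the stop peg beside it (12 mm, top 58 mm) is within 25 mm.
- tensioner (a joint): Angle of the sprung arm, rad: 0 at rest on its stop, growing counter-clockwise from above (wheel goes towards the robot and left), hard stop 0.78. At 0 pivot-to-wheel points 0.74 rad from the drive's x axis to its y. The tail's lock hole centres under the bushing at 0.62; with play, the locked arm rests near 0.55. Spring force at the wheel: 3 N at 0, 6.5 N at 0.62; let go unlocked, it flies back.
- guide (a point): Centre of the upper mouth of the brass bushing (28 mm across; 12 mm bore, 20 mm deep, mouth countersunk to 21 mm) on the fixed lock bracket, 78 mm above the bench, 45 mm from the pivot, away from the wheel. Below it pass the arm's tail (10 mm plate, top face 24 mm under this point, 12 mm hole) and a 14 mm socket. With the arm at rest a pin in the bushing stands on the solid part of the tail.
- pin: Steel locking pin, 60 g: shank 10 x 46 mm with tapered tip, then a round ribbed head 18 mm across and 30 mm high, with a 26 mm collar 3 mm thick at its foot. Origin: its tip; z up to the head (top at 76 mm). Starts upright in one of the block's three holes, collar on the block's top. Home: collar on the bushing, tip 46 mm under the guide point (24 mm when it stands on the tail).
- block: Fixed wooden tool block 175 x 60 x 55 mm (x, y, z) with three 12 mm holes 50 mm deep in a row along its x, 55 mm apart. Origin: centre of its underside.
- bolt: Steel hex-headed bolt, shank 10 x 40 mm, head 19 mm across, 7 mm high, upright in a hole of the block; a bystander. Origin: its tip.
- punch: Plain dark centre punch, 10 x 94 mm without a head, in a hole of the block (stands 44 mm out); a bystander. Origin: its tip.
- dropper: Small white dropper bottle, 25 mm across, 74 mm high, on the bench; a bystander.
- cleaner: White cleaner bottle, 48 mm across, 125 mm high, on the bench; a bystander.
- cup: White plastic cup, 76 mm across, 95 mm high, on the bench; a bystander.

How it is judged:
On the way:
1. the pin stands in the bushing on the tail of the arm, the arm still near its rest (horizontal distance between pin and guide below 0.006 m and z of pin in the frame of drive between 0.046 and 0.066 m and value of joint tensioner below 0.2 rad), for 0.1 s.
At the end, for the whole second after the job is handed in: The pin is upright in the bushing (tip within 4 mm of its axis, tilt under 0.12 rad) and home: its collar within 3.5 mm of the bushing's top. The arm rests against it, still, at 0.50 to 0.72 rad, let go (horizontal distance between pin and guide below 0.004 m and z of pin in the frame of drive below 0.0355 m and angle between pin's own z axis and vertical below 0.12 rad and value of joint tensioner between 0.5 and 0.72 rad and velocity of joint tensioner between -0.05 and 0.05 rad/s and linear speed of pin below 0.02 m/s); the robot touches nothing.
It fails at once if the arm flies back (faster than 2.5 rad/s) unlocked (velocity of joint tensioner below -2.5 rad/s and value of joint tensioner below 0.5 rad).
It fails at once if the bolt or the punch is moved more than 20 mm (distance of any of bolt, punch from where it was at the start of the episode above 0.02 m).
It fails at once if the dropper bottle, the cleaner bottle or the cup is moved more than 20 mm (distance of any of dropper, cleaner, cup from where it was at the start of the episode above 0.02 m).
It also fails if it takes over 54 s, if anything falls off the work surface, if the arm or the gripper's body presses on something with over 40 N, if the wrist force passes 120 N, or if a joint passes its speed limit or range.

### The arm

A 6-joint arm with a two-finger parallel gripper is mounted at the origin on the work surface. World frame = base frame: x ahead of the robot, y to its left, z up, the work surface at z = 0. Lengths are in m, angles in rad, forces in N, time in s.
With the tool pointing down it reaches from about 0.3 to 0.825 m from the base axis. Payload 5.4 kg.
Tool frame: the origin (TCP) lies at the very end of the fingers, on their centre line; the grasp point (between the pads) lies 19 mm behind it (robot.grip_depth is the distance from the TCP to the grasp point, in m); z points along the fingers, y is the line along which they close (so a half turn about z gives the same grasp; the last joint's range is limited). The gripper opens to 92 mm and grips with 3 to 60 N. Pads are 20 mm wide; open, the fingers measure 128 mm over their backs; the gripper's body (75 mm by 189 mm) begins 69 mm behind the grasp point.
Start: joints at [-1.344, 0.158, 1.597, -0, 1.386, -0.21], TCP at [0.243, -0.521, 0.215] pointing down, gripper open.
Joint ranges: [-2.91, 2.91], [-0.94, 2.29], [0.18, 2.7], [-1.29, 4.43], [0.17, 2.64], [-3, 3]. Speed limits (rad/s): [2.57, 2.57, 3.14, 3.14, 3.14, 3.14].

### API

Orientations are given as a 3x3 rotation matrix whose columns are the frame's x, y, z axes.
In Python, from rig import robot, vision gives the robot as it stands (robot), with the cameras (vision).
- The arm moves only by the shell command python3 inch.py, which reads ROWS from standard input. ROWS is a JSON list of rows, 1 to 10 of them, each an object with the fields jaw (the finger opening in m), pos (a list: dx, dy, dz in m), spin (a turn about the tool's z in rad); a field left out counts as zero (the opening has to be given); each row is the pose to reach, as a shift and turn from the pose commanded when the command began, along the tool's axes at that moment; what a row does not reach only later rows make up. A row lasts 1/12 s, in which the tool goes at most 0.0417 m and 0.125 rad, less where a joint would pass 70% of its speed; a pose out of reach is approached as far as the arm can. The fingers move at their own pace and stop on an object; the grip force is fixed at half the most. Time passes only in rows, so rows that do not move let the fingers close. It prints the time, the measured TCP pose, the force, the opening and the grip force at its end. Input that does not fit is refused with a message, and nothing moves.
- robot.read_state(): the state, without advancing time (a new reading comes with each control period).
- vision.capture(name): name is "scene" or "top" or "wrist"; returns the picture (420x560x3 uint8, blue, green, red); there is no depth.
- vision.calibration(name): a dict with "camera_matrix" (3x3 intrinsics, pixels), "eye" and "orientation" of the camera in the world. Camera axes: x right, y up, looking along -z (the intrinsics and any distortion apply to the point x, -y, -z); pixel columns grow to the right and rows downward; lengths in m; the calibration is good to about 2 mm. A picture is of the moment at which its call begins: read the wrist's pose just before it. calibration takes no time and is no camera call; for the wrist camera it gives the pose at the moment of the call.
- robot.sign_off(): hands the job in; it is judged then, once.
The state is a dict: "time_s": time; "q": joint angles; "qd": joint speeds; "joint_torque": joint torques, N m; "tool_pos": TCP position; "tool_rot": TCP orientation; "ft_force": force on the tool from outside, world axes, zero at the start; "torque": the same for the moment, N m; "opening": finger opening in m; "finger_force": force on a finger pad.
Only numpy, scipy, OpenCV 4.12 (cv2) and the standard library are available. Lean on these libraries where they do the work, as an engineer would, in place of code of your own. Each camera call takes 0.05 s, during which the arm holds its last target. There are 200 camera calls.

## Working session

There is one attempt and no reset: what is moved stays moved. The work goes in short steps, Python scripts to look and compute and a shell command to move; the robot and the scene stay as the last step left them, time stands still between calls to the robot, and variables do not carry over. Pictures are saved under pics/ and viewed, at most 10 in all, crops included, and the job is handed in when it is done.

```bash
ls; mkdir -p pics; python3 - <<'E'
from rig import robot, vision
import cv2,numpy as np
for n in ["scene","top"]:
    im=vision.capture(n); cv2.imwrite(f"pics/{n}0.png",im)
    c=vision.calibration(n); print(n,{k:np.round(v,4).tolist() if not isinstance(v,str) else v for k,v in c.items()})
s=robot.read_state(); print(s['time_s'],np.round(s['tool_pos'],4),np.round(s['tool_rot'],4).tolist())
E
```

```text
inch.py
pics
rig.py
scene {'camera_matrix': [[464.4612, 0.0, 278.1003], [0.0, 464.4612, 208.1062], [0.0, 0.0, 1.0]], 'eye': [1.2635, 0.3083, 0.8347], 'orientation': [[-0.4348, -0.6109, 0.6617], [0.9003, -0.2783, 0.3347], [-0.0203, 0.7412, 0.671]]}
top {'camera_matrix': [[477.5945, 0.0, 281.6503], [0.0, 477.5945, 207.3845], [0.0, 0.0, 1.0]], 'eye': [0.3868, -0.0632, 1.2311], 'orientation': [[0.027, 0.9919, -0.1238], [-0.9996, 0.0272, 0.0003], [0.0037, 0.1238, 0.9923]]}
0.1 [ 0.2431 -0.5205  0.2137] [[0.9061, 0.4231, -0.0004], [0.4231, -0.9061, 0.0017], [0.0003, -0.0017, -1.0]]
```

View pics/scene0.png

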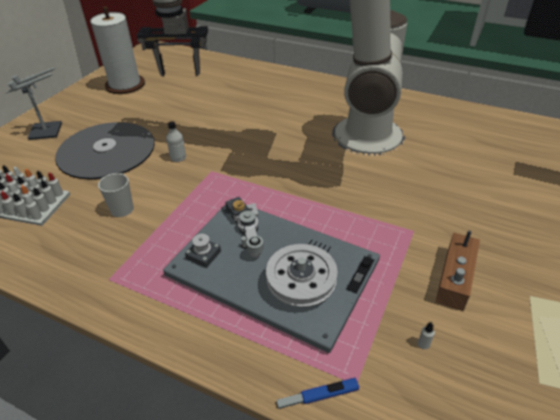

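View pics/top0.png

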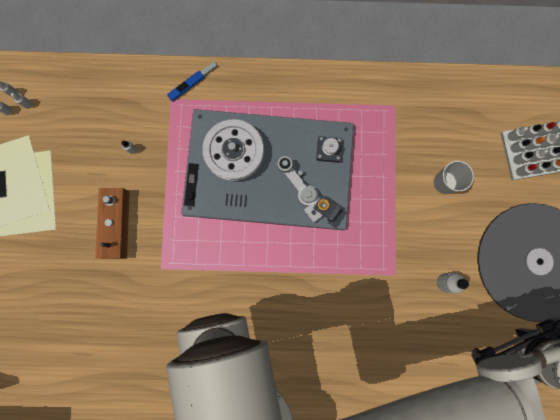

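The top view shows the block at about (110,223) px with three items, and the tensioner at (285–330,163–210) with the brass bushing near (323,205). I'll enlarge both regions in both views.

```bash
cat > h.py <<'E'
from rig import robot, vision
import numpy as np, cv2
F=np.diag([1,-1,-1.])
def ray(c,uv):
    d=np.array(c["orientation"])@F@np.linalg.inv(np.array(c["camera_matrix"]))@np.array([*uv,1.]); return np.array(c["eye"]),d/np.linalg.norm(d)
def onz(c,uv,z):
    e,d=ray(c,uv); return e+d*(z-e[2])/d[2]
def tri(obs):
    A=np.zeros((3,3));b=np.zeros(3)
    for c,uv in obs:
        e,d=ray(c,uv);P=np.eye(3)-np.outer(d,d);A+=P;b+=P@e
    x=np.linalg.solve(A,b); return x,[round(1000*np.linalg.norm(np.cross(x-ray(c,u)[0],ray(c,u)[1])),1) for c,u in obs]
def px(c,p):
    v=np.array(c["camera_matrix"])@F@np.array(c["orientation"]).T@(np.array(p)-np.array(c["eye"])); return v[:2]/v[2]
E
python3 - <<'E'
import cv2,numpy as np
s=cv2.imread('pics/scene0.png');t=cv2.imread('pics/top0.png')
c=lambda im,x,y,w,h:cv2.resize(im[y:y+h,x:x+w],(400,300),interpolation=cv2.INTER_CUBIC)
cv2.imwrite('pics/crops.png',np.vstack([np.hstack([c(t,70,180,80,60+20),])if 0 else np.hstack([c(t,60,180,112,84),c(t,265,145,100,75)]),np.hstack([c(s,410,226,112,84),c(s,190,190,100,75)])]))
E
```

```text
(no output)
```

View pics/crops.png

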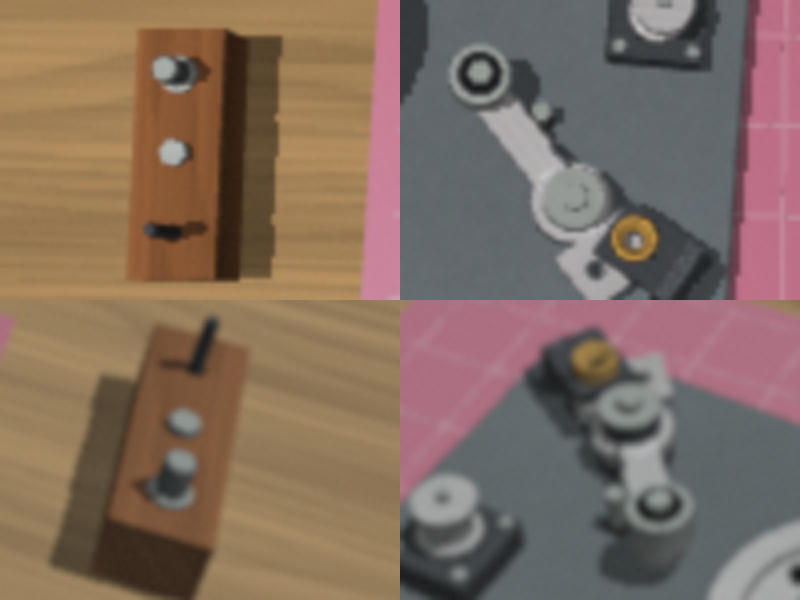

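The top-left crop shows the pin in the farthest hole: head top at about (163,68) and collar at (181,73). The bolt is in the middle hole and the punch in the nearest. The right crops show the brass bushing at (634,239), the drum and the wheel.

```bash
python3 - <<'E'
from h import *
T=vision.calibration("top");S=vision.calibration("scene")
for n,a,b in [("pinhead",(105.3,198.7),(460.0,270.4)),("collar",(110.3,200.1),(457.8,278.8)),("bolt",(108,222.3),(461.1,260)),("guide",(323.1,204.4),(238.9,203.9)),("wheeltop",(284.6,162.4),(254.6,239.1)),("drumtop",(308.9,193.6),(246.6,215.1))]:
    x,r=tri([(T,a),(S,b)]); print(n,np.round(x,4),r)
s=robot.read_state();print(s['opening'])
c=vision.calibration("wrist");R=np.array(s['tool_rot']);print(c['camera_matrix'],R.T@(np.array(c['eye'])-s['tool_pos']),R.T@np.array(c['orientation']))
# tool frame delta to a hover above pin
E
```

```text
pinhead [0.5396 0.3627 0.0842] [np.float64(1.2), np.float64(1.2)]
collar [0.5397 0.3625 0.0567] [np.float64(0.9), np.float64(0.9)]
bolt [0.4845 0.3613 0.0594] [np.float64(1.0), np.float64(1.0)]
guide [ 0.5412 -0.1647  0.0758] [np.float64(0.3), np.float64(0.3)]
wheeltop [ 0.6406 -0.0678  0.0865] [np.float64(0.0), np.float64(0.0)]
drumtop [ 0.5671 -0.1294  0.0737] [np.float64(0.0), np.float64(0.0)]
0.09158835283686385
[[315.71515779   0.         280.47652866]
 [  0.         315.71515779 211.90907991]
 [  0.           0.           1.        ]] [ 0.08382492 -0.00017762 -0.17042387] [[-3.53610032e-04  9.54672413e-01  2.97658292e-01]
 [ 9.99999912e-01  2.70473598e-04  3.20489370e-04]
 [ 2.25453651e-04  2.97658379e-01 -9.54672425e-01]]
```

```bash
cat > d.py <<'E'
import sys
from h import *
x,y,z,a=map(float,sys.argv[1:5]); s=robot.read_state(); R=np.array(s['tool_rot']);p=np.array(s['tool_pos'])
d=R.T@(np.array([x,y,z])-p); yaw=np.arctan2(R[1,0],R[0,0])
print('t',round(s['time_s'],2),'p',p.round(4),'yaw',yaw.round(3),'F',np.round(s['ft_force'],1),'open',round(s['opening'],4),'delta',d.round(4),'turn',round(((yaw-a)+np.pi/2)%np.pi-np.pi/2,3),'q6',round(s['q'][5],2))
E
echo '[{"jaw":0.07, "pos":[0.642, -0.675, 0], "spin":0.436}, {"jaw":0.07, "pos":[0.642, -0.675, 0], "spin":0.436}, {"jaw":0.07, "pos":[0.642, -0.675, 0], "spin":0.436}, {"jaw":0.07, "pos":[0.642, -0.675, 0], "spin":0.436}, {"jaw":0.07, "pos":[0.642, -0.675, 0], "spin":0.436}, {"jaw":0.07, "pos":[0.642, -0.675, 0], "spin":0.436}, {"jaw":0.07, "pos":[0.642, -0.675, 0], "spin":0.436}, {"jaw":0.07, "pos":[0.642, -0.675, 0], "spin":0.436}, {"jaw":0.07, "pos":[0.642, -0.675, 0], "spin":0.436}, {"jaw":0.07, "pos":[0.642, -0.675, 0], "spin":0.436}]' | python3 inch.py
python3 d.py 0.5395 0.3627 0.2 0
```

```text
time_s: 0.93
tool_pos: [0.3756, -0.1239, 0.2144]
tool_rot: [[1.0, 0.0, 0.0], [0.0, -1.0, -0.0], [0.0, 0.0, -1.0]]
ft_force: [0.7, -0.3, -0.2]
opening: 0.0703
finger_force: 0.0
t 0.93 p [ 0.3756 -0.1239  0.2144] yaw 0.0 F [ 0.7 -0.3 -0.2] open 0.0703 delta [ 0.1639 -0.4866  0.0144] turn 0.0 q6 0.94
```

```bash
echo '[{"jaw":0.05, "pos":[0.164, -0.487, 0.015]}, {"jaw":0.05, "pos":[0.164, -0.487, 0.015]}, {"jaw":0.05, "pos":[0.164, -0.487, 0.015]}, {"jaw":0.05, "pos":[0.164, -0.487, 0.015]}, {"jaw":0.05, "pos":[0.164, -0.487, 0.015]}, {"jaw":0.05, "pos":[0.164, -0.487, 0.015]}, {"jaw":0.05, "pos":[0.164, -0.487, 0.015]}, {"jaw":0.05, "pos":[0.164, -0.487, 0.015]}, {"jaw":0.05, "pos":[0.164, -0.487, 0.015]}, {"jaw":0.05, "pos":[0.164, -0.487, 0.015]}]' | python3 inch.py >/dev/null
echo '[{"jaw":0.05, "pos":[0, -0.11, 0]}, {"jaw":0.05, "pos":[0, -0.11, 0]}, {"jaw":0.05, "pos":[0, -0.11, 0]}, {"jaw":0.05, "pos":[0, -0.11, 0]}]' | python3 inch.py
python3 d.py 0.5395 0.3627 0.061 0
python3 - <<'E'
from h import *
c=vision.calibration("wrist");im=vision.capture("wrist");cv2.imwrite("pics/w1.png",im)
print(px(c,[.5395,.3627,.085]),px(c,[.5395,.3627,.055]))
E
```

```text
time_s: 2.1
tool_pos: [0.5067, 0.3835, 0.2014]
tool_rot: [[1.0, 0.006, -0.001], [0.006, -1.0, 0.001], [-0.001, -0.001, -1.0]]
ft_force: [0.4, 0.3, 0.4]
opening: 0.0499
finger_force: 0.0
t 2.1 p [0.5067 0.3835 0.2014] yaw 0.006 F [0.4 0.3 0.4] open 0.0499 delta [0.0328 0.0212 0.1403] turn 0.006 q6 2.02
[303.53796839 171.8362037 ] [301.51679942 166.52777146]
```

View pics/w1.png

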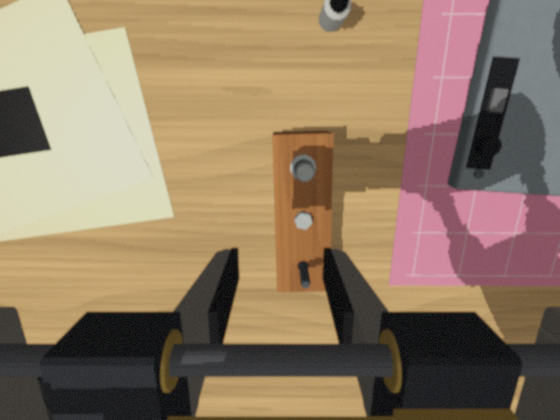

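The wrist view shows the pin head at about (304,172), within 1–2 px of the prediction. The fingers are open on both sides.

```bash
echo '[{"jaw":0.05, "pos":[0.033, 0.021, 0.05]}, {"jaw":0.05, "pos":[0.033, 0.021, 0.05]}, {"jaw":0.05, "pos":[0.033, 0.021, 0.05]}, {"jaw":0.05, "pos":[0.033, 0.021, 0.05]}]' | python3 inch.py | head -2
python3 d.py 0.5395 0.3627 0.061 0
```

```text
time_s: 2.48
tool_pos: [0.5406, 0.3562, 0.1511]
t 2.48 p [0.5406 0.3562 0.1511] yaw -0.001 F [-0.6  0.1  0.2] open 0.05 delta [-0.0008 -0.0066  0.0901] turn -0.001 q6 1.97
```

```bash
echo '[{"jaw":0.05, "pos":[-0.001, -0.0065, 0.0]}, {"jaw":0.05, "pos":[-0.001, -0.0065, 0.03]}, {"jaw":0.05, "pos":[-0.001, -0.0065, 0.06]}, {"jaw":0.05, "pos":[-0.001, -0.0065, 0.08]}, {"jaw":0.05, "pos":[-0.001, -0.0065, 0.09]}, {"jaw":0.05, "pos":[-0.001, -0.0065, 0.09]}]' | python3 inch.py | head -2
python3 d.py 0.5395 0.3627 0.061 0
```

```text
time_s: 2.98
tool_pos: [0.5387, 0.3645, 0.0612]
t 2.98 p [0.5387 0.3645 0.0612] yaw 0.001 F [ 0.4 -0.5  0.5] open 0.0501 delta [0.0008 0.0018 0.0002] turn 0.001 q6 1.98
```

```bash
echo '[{"jaw":0.03, "pos":[0, 0.001, 0]}, {"jaw":0.02, "pos":[0, 0.001, 0]}, {"jaw":0.01, "pos":[0, 0.001, 0]}, {"jaw":0.01, "pos":[0, 0.001, 0]}, {"jaw":0.01, "pos":[0, 0.001, 0]}, {"jaw":0.01, "pos":[0, 0.001, 0]}]' | python3 inch.py 
echo '[{"jaw":0.01, "pos":[0, 0, -0.03]}, {"jaw":0.01, "pos":[0, 0, -0.07]}, {"jaw":0.01, "pos":[0, 0, -0.11]}, {"jaw":0.01, "pos":[0, 0, -0.14]}, {"jaw":0.01, "pos":[0, 0, -0.14]}]' | python3 inch.py 
python3 d.py 0.5412 -0.1647 0.2 0
```

```text
time_s: 3.48
tool_pos: [0.5409, 0.3632, 0.0636]
tool_rot: [[1.0, 0.001, 0.002], [0.001, -1.0, -0.0], [0.002, 0.0, -1.0]]
ft_force: [-1.0, -1.6, 4.3]
opening: 0.017
finger_force: 30.0
time_s: 3.9
tool_pos: [0.5441, 0.3653, 0.2116]
tool_rot: [[1.0, 0.001, 0.013], [0.001, -1.0, 0.006], [0.013, -0.006, -1.0]]
ft_force: [1.0, -0.2, 1.0]
opening: 0.0174
finger_force: 30.0
t 3.9 p [0.5441 0.3653 0.2116] yaw 0.001 F [ 1.  -0.2  1. ] open 0.0174 delta [-0.0035  0.53    0.0084] turn 0.001 q6 1.98
```

```bash
echo '[{"jaw":0.01, "pos":[-0.003, 0.53, 0.008]}, {"jaw":0.01, "pos":[-0.003, 0.53, 0.008]}, {"jaw":0.01, "pos":[-0.003, 0.53, 0.008]}, {"jaw":0.01, "pos":[-0.003, 0.53, 0.008]}, {"jaw":0.01, "pos":[-0.003, 0.53, 0.008]}, {"jaw":0.01, "pos":[-0.003, 0.53, 0.008]}, {"jaw":0.01, "pos":[-0.003, 0.53, 0.008]}, {"jaw":0.01, "pos":[-0.003, 0.53, 0.008]}, {"jaw":0.01, "pos":[-0.003, 0.53, 0.008]}, {"jaw":0.01, "pos":[-0.003, 0.53, 0.008]}]' | python3 inch.py |head -2
echo '[{"jaw":0.01, "pos":[0, 0.11, 0]}, {"jaw":0.01, "pos":[0, 0.11, 0]}, {"jaw":0.01, "pos":[0, 0.12, 0]}, {"jaw":0.01, "pos":[0, 0.12, 0]}, {"jaw":0.01, "pos":[0, 0.12, 0]}, {"jaw":0.01, "pos":[0, 0.12, 0]}]' | python3 inch.py |head -2
python3 d.py 0.5412 -0.1647 0.2 0
python3 - <<'E'
from h import *
s=robot.read_state();p=np.array(s['tool_pos'])
out=[]
for n in ["top","scene"]:
    im=vision.capture(n);c=vision.calibration(n)
    u=px(c,[.5412,-.1647,.078]);v=px(c,p-[0,0,.052]);print(n,u,v)
    x,y=int(u[0])-50,int(u[1])-50
    if n=="scene": y-=15
    print(x,y); out.append(cv2.resize(im[y:y+100,x:x+100],(400,400),interpolation=cv2.INTER_CUBIC))
im=vision.capture("wrist");c=vision.calibration("wrist");print(px(c,[.5412,-.1647,.078]))
cv2.imwrite("pics/g1.png",np.hstack(out));cv2.imwrite("pics/w2.png",im)
E
```

```text
time_s: 4.73
tool_pos: [0.5375, -0.055, 0.1956]
time_s: 5.23
tool_pos: [0.538, -0.1726, 0.1955]
t 5.23 p [ 0.538  -0.1726  0.1955] yaw 0.0 F [ 0.6 -0.1 -0.5] open 0.0173 delta [ 0.0032 -0.0079 -0.0045] turn 0.0 q6 1.05
top [323.27747282 204.21951753] [329.2590074  201.98168582]
273 154
scene [238.93731646 203.25255193] [234.58541647 180.9169911 ]
188 138
[273.0737298  202.82978107]
```

View pics/g1.png

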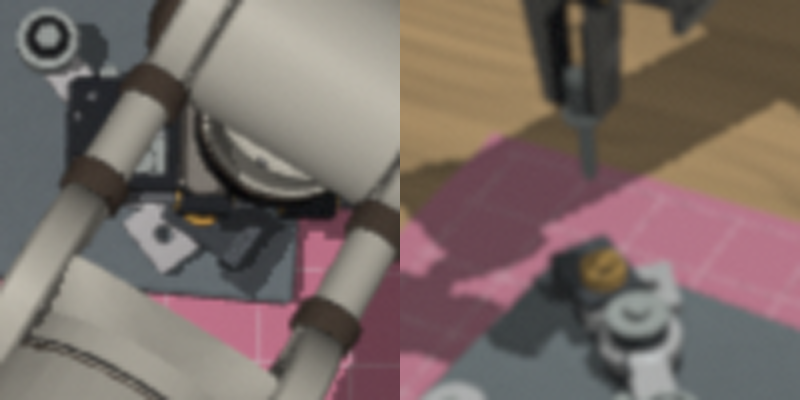

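The scene crop shows the held pin upright with its tip at about (235,182), within 1 px of the prediction. The bushing is where I expected it. I'll check the guide in the wrist view.

View pics/w2.png

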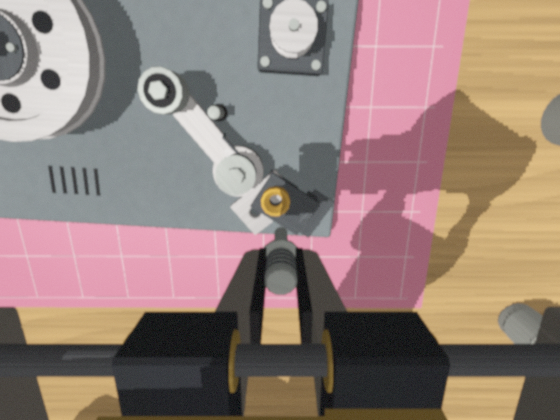

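The wrist view shows the bushing mouth at about (275,201), the pin tip at (280,236) and the wheel bolt at (157,90). I'll refine the positions with this third view.

```bash
python3 - <<'E'
from h import *
T=vision.calibration("top");S=vision.calibration("scene");W=vision.calibration("wrist");p=np.array(robot.read_state()['tool_pos'])
print(p,"tip pred px",px(W,p-[0,0,.052]), "tip from wrist",onz(W,(280.5,236),p[2]-.052), "tip scene",onz(S,(235.1,181.8),p[2]-.052))
print("guide wrist",onz(W,(275,201.5),.078),"tri",tri([(T,(323.1,204.4)),(S,(238.9,203.9)),(W,(275,201.5))]))
print("wheel",tri([(T,(284.6,162.4)),(S,(254.6,239.1)),(W,(157.5,90))]),"drum",tri([(T,(308.9,193.6)),(S,(246.6,215.1)),(W,(237,176))]))
E
```

```text
[ 0.53832248 -0.17170542  0.1959299 ] tip pred px [280.35545126 230.28288434] tip from wrist [ 0.53371098 -0.17182519  0.1439299 ] tip scene [ 0.5408337  -0.16952907  0.1439299 ]
guide wrist [ 0.5425125  -0.16653027  0.078     ] tri (array([ 0.54122692, -0.16541153,  0.07515945]), [np.float64(0.9), np.float64(0.5), np.float64(1.2)])
wheel (array([ 0.64042416, -0.06835033,  0.08564431]), [np.float64(0.7), np.float64(0.5), np.float64(0.8)]) drum (array([ 0.56649508, -0.13000501,  0.07311334]), [np.float64(0.9), np.float64(0.2), np.float64(1.0)])
```

```bash
echo '[{"jaw":0.01, "pos":[0.003, -0.007, 0]}, {"jaw":0.01, "pos":[0.003, -0.007, 0.02]}, {"jaw":0.01, "pos":[0.003, -0.007, 0.04]}, {"jaw":0.01, "pos":[0.003, -0.007, 0.048]}, {"jaw":0.01, "pos":[0.003, -0.007, 0.048]}]' | python3 inch.py |head -2
python3 d.py 0.5412 -0.1652 0.2 0
python3 - <<'E'
from h import *
p=np.array(robot.read_state()['tool_pos']);S=vision.calibration("scene");W=vision.calibration("wrist")
for n,c in (("scene",S),("wrist",W)):
    im=vision.capture(n);u=px(c,[.5412,-.1654,.078]);print(n,u,px(c,p-[0,0,.052]))
    x,y=int(u[0])-25,int(u[1])-30
    if n=="wrist": x-=15;y-=10;  a=cv2.resize(im[y:y+80,x:x+80],(400,400),interpolation=cv2.INTER_CUBIC)
    else: b=cv2.resize(im[y:y+50,x:x+50],(400,400),interpolation=cv2.INTER_CUBIC)
    print(x,y)
cv2.imwrite("pics/g2.png",np.hstack([b,a]))
E
```

```text
time_s: 5.8
tool_pos: [0.5399, -0.1643, 0.1457]
t 5.8 p [ 0.5399 -0.1643  0.1457] yaw 0.002 F [-0.1 -0.9 -0.9] open 0.017 delta [ 0.0011  0.0008 -0.0543] turn 0.002 q6 1.06
scene [238.68951243 203.17446735] [238.85424102 198.16631067]
213 173
wrist [281.96834295 221.47401267] [280.50374561 230.02292596]
241 181
```

View pics/g2.png

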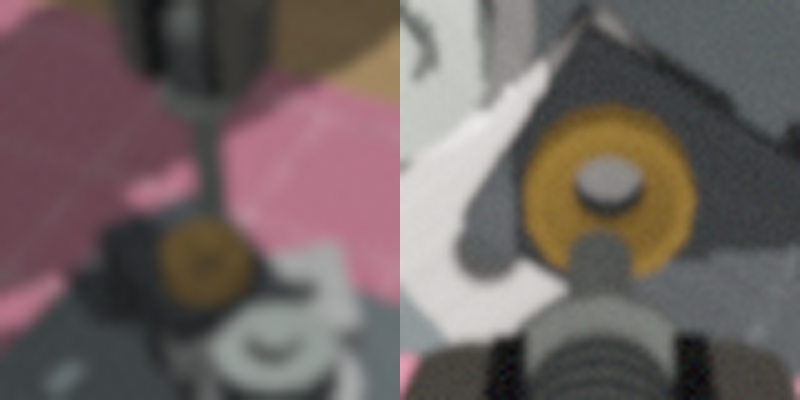

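The scene crop shows the tip just above the mouth. The wrist crop shows the bushing centre about 2 mm further in +x than computed. I'll correct by about 3 mm and lower the pin.

```bash
echo '[{"jaw":0.01, "pos":[0.003, 0.001, 0]}, {"jaw":0.01, "pos":[0.003, 0.001, 0.006]}, {"jaw":0.01, "pos":[0.003, 0.001, 0.012]}, {"jaw":0.01, "pos":[0.003, 0.001, 0.016]}, {"jaw":0.01, "pos":[0.003, 0.001, 0.02]}, {"jaw":0.01, "pos":[0.003, 0.001, 0.02]}]' | python3 inch.py 
python3 d.py 0.5427 -0.1652 0.106 0
```

```text
time_s: 6.4
tool_pos: [0.5435, -0.1669, 0.1268]
tool_rot: [[1.0, 0.001, -0.002], [0.001, -1.0, 0.001], [-0.002, -0.001, -1.0]]
ft_force: [-1.0, -0.1, -0.7]
opening: 0.0173
finger_force: 30.0
t 6.4 p [ 0.5435 -0.1669  0.1268] yaw 0.001 F [-1.  -0.1 -0.7] open 0.0173 delta [-0.0008 -0.0017  0.0208] turn 0.001 q6 1.06
```

```bash
echo '[{"jaw":0.01, "pos":[0, -0.001, 0.004]}, {"jaw":0.01, "pos":[0, -0.001, 0.008]}, {"jaw":0.01, "pos":[0, -0.001, 0.012]}, {"jaw":0.01, "pos":[0, -0.001, 0.015]}, {"jaw":0.01, "pos":[0, -0.001, 0.015]}, {"jaw":0.01, "pos":[0, -0.001, 0.015]}]' | python3 inch.py 
python3 d.py 0.5427 -0.1652 0.106 0
```

```text
time_s: 6.9
tool_pos: [0.5441, -0.1661, 0.1128]
tool_rot: [[1.0, 0.001, -0.001], [0.001, -1.0, 0.0], [-0.001, -0.0, -1.0]]
ft_force: [-1.9, -0.3, -1.8]
opening: 0.0172
finger_force: 30.0
t 6.9 p [ 0.5441 -0.1661  0.1128] yaw 0.001 F [-1.9 -0.3 -1.8] open 0.0172 delta [-0.0013 -0.0009  0.0068] turn 0.001 q6 1.06
```

```bash
echo '[{"jaw":0.01, "pos":[0, 0, 0.002]}, {"jaw":0.01, "pos":[0, 0, 0.004]}, {"jaw":0.01, "pos":[0, 0, 0.006]}, {"jaw":0.01, "pos":[0, 0, 0.006]}]' | python3 inch.py 
echo '[{"jaw":0.02, "pos":[0, 0, 0.006]}, {"jaw":0.035, "pos":[0, 0, 0.006]}, {"jaw":0.05, "pos":[0, 0, 0.006]}, {"jaw":0.05, "pos":[0, 0, 0.006]}, {"jaw":0.05}, {"jaw":0.05, "pos":[0, 0, -0.03]}, {"jaw":0.05, "pos":[0, 0, -0.07]}, {"jaw":0.05, "pos":[0, 0, -0.07]}]' | python3 inch.py 
python3 - <<'E'
from h import *
out=[]
for n in ("scene","wrist"):
    c=vision.calibration(n);im=vision.capture(n);u=px(c,[.5427,-.1654,.1]);
    x,y=int(u[0])-40,int(u[1])-40;print(n,x,y)
    out.append(cv2.resize(im[y:y+80,x:x+80],(400,400),interpolation=cv2.INTER_CUBIC))
    print(px(c,[.5427,-.1654,.13]),px(c,[.5427,-.1654,.1]))
cv2.imwrite("pics/g3.png",np.hstack(out))
E
```

```text
time_s: 7.23
tool_pos: [0.5448, -0.1665, 0.1084]
tool_rot: [[1.0, 0.001, 0.001], [0.001, -1.0, -0.001], [0.001, 0.001, -1.0]]
ft_force: [-2.9, 0.8, 6.6]
opening: 0.0173
finger_force: 30.0
time_s: 7.9
tool_pos: [0.5482, -0.1682, 0.1852]
tool_rot: [[1.0, 0.001, 0.011], [0.001, -1.0, -0.006], [0.011, 0.006, -1.0]]
ft_force: [1.3, -0.4, 1.6]
opening: 0.0498
finger_force: 0.0
scene 197 156
[236.69749228 187.24608731] [237.68689422 196.77082739]
wrist 237 183
[277.00080435 236.22042144] [277.2352394  223.35148433]
```

View pics/g3.png

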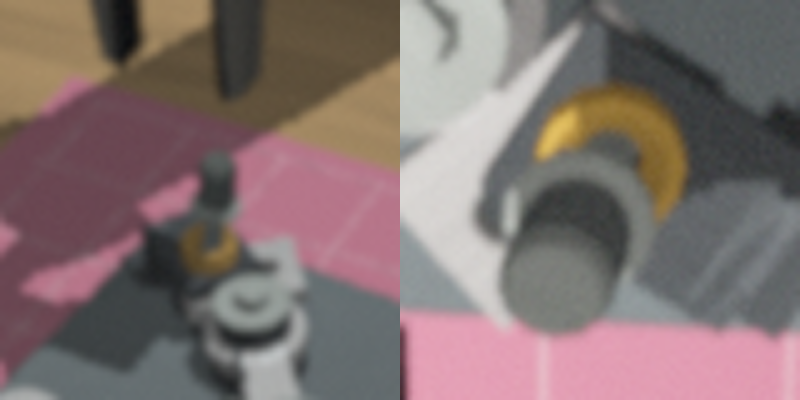

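The pin stands upright on the tail (collar about 20 mm above the bushing). Now the wheel.

```bash
echo '[{"jaw":0.052, "pos":[0.03, -0.03, 0.01], "spin":-0.12}, {"jaw":0.052, "pos":[0.06, -0.06, 0.02], "spin":-0.24}, {"jaw":0.052, "pos":[0.093, -0.1, 0.04], "spin":-0.36}, {"jaw":0.052, "pos":[0.093, -0.1, 0.05], "spin":-0.48}, {"jaw":0.052, "pos":[0.093, -0.1, 0.05], "spin":-0.6}, {"jaw":0.052, "pos":[0.093, -0.1, 0.05], "spin":-0.72}, {"jaw":0.052, "pos":[0.093, -0.1, 0.05], "spin":-0.84}, {"jaw":0.052, "pos":[0.093, -0.1, 0.05], "spin":-0.9}, {"jaw":0.052, "pos":[0.093, -0.1, 0.05], "spin":-0.9}, {"jaw":0.052, "pos":[0.093, -0.1, 0.05], "spin":-0.9}]' | python3 inch.py |head -2
python3 d.py 0.641 -0.0683 0.062 0.9
python3 - <<'E'
from h import *
c=vision.calibration("wrist");im=vision.capture("wrist");cv2.imwrite("pics/w4.png",im)
print(px(c,[.641,-.0683,.087]))
E
```

```text
time_s: 8.83
tool_pos: [0.6362, -0.0658, 0.1255]
t 8.83 p [ 0.6362 -0.0658  0.1255] yaw 0.899 F [ 0.   0.  -0.3] open 0.0522 delta [0.0011 0.0055 0.0634] turn -0.001 q6 0.38
[288.98763665 235.85033754]
```

View pics/w4.png

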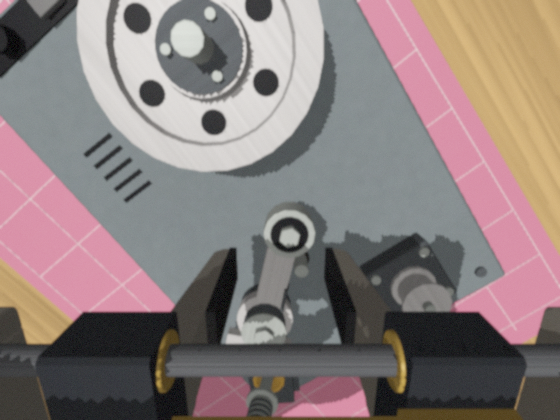

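The wheel bolt is at (290,236), as predicted, and both sides are clear. I'll descend and pinch.

```bash
echo '[{"jaw":0.052, "pos":[0.001, 0.0055, 0.01]}, {"jaw":0.052, "pos":[0.001, 0.0055, 0.03]}, {"jaw":0.052, "pos":[0.001, 0.0055, 0.05]}, {"jaw":0.052, "pos":[0.001, 0.0055, 0.06]}, {"jaw":0.052, "pos":[0.001, 0.0055, 0.062]}, {"jaw":0.052, "pos":[0.001, 0.0055, 0.062]}]' | python3 inch.py 
echo '[{"jaw":0.045}, {"jaw":0.036}, {"jaw":0.036}, {"jaw":0.03}, {"jaw":0.03}, {"jaw":0.03}]' | python3 inch.py 
python3 d.py 0.641 -0.0683 0.062 0.9
```

```text
time_s: 9.38
tool_pos: [0.6415, -0.0687, 0.064]
tool_rot: [[0.621, 0.784, -0.002], [0.784, -0.621, 0.001], [-0.001, -0.002, -1.0]]
ft_force: [-0.3, 1.2, 0.0]
opening: 0.0524
finger_force: 0.0
time_s: 9.88
tool_pos: [0.6423, -0.0683, 0.0664]
tool_rot: [[0.621, 0.784, 0.0], [0.784, -0.621, 0.0], [0.001, -0.0, -1.0]]
ft_force: [-3.8, 3.1, 5.9]
opening: 0.0362
finger_force: 30.0
t 9.88 p [ 0.6423 -0.0683  0.0664] yaw 0.901 F [-3.8  3.1  5.9] open 0.0362 delta [-0.0008 -0.001   0.0044] turn 0.001 q6 0.38
```

```bash
echo '[{"jaw":0.03, "pos":[0.0008, -0.0047, 0]}, {"jaw":0.03, "pos":[0.0014, -0.0094, 0]}, {"jaw":0.03, "pos":[0.0018, -0.014, 0]}, {"jaw":0.03, "pos":[0.0019, -0.0189, 0]}, {"jaw":0.03, "pos":[0.0018, -0.0236, 0]}, {"jaw":0.03, "pos":[0.0014, -0.0283, 0]}, {"jaw":0.03, "pos":[0.0008, -0.033, 0]}, {"jaw":0.03, "pos":[0, -0.0377, 0]}, {"jaw":0.03, "pos":[-0.0011, -0.0423, 0]}, {"jaw":0.03, "pos":[-0.0023, -0.0469, 0]}]' | python3 inch.py
```

```text
time_s: 10.72
tool_pos: [0.6063, -0.0409, 0.0665]
tool_rot: [[0.621, 0.784, 0.007], [0.784, -0.621, 0.0], [0.004, 0.005, -1.0]]
ft_force: [7.8, 0.7, -0.2]
opening: 0.0362
finger_force: 30.0
```

```bash
echo '[{"jaw":0.03, "pos":[-0.0008, -0.0023, 0]}, {"jaw":0.03, "pos":[-0.0015, -0.0046, 0]}, {"jaw":0.03, "pos":[-0.0025, -0.0072, 0]}, {"jaw":0.03, "pos":[-0.0033, -0.009, 0]}, {"jaw":0.03, "pos":[-0.0037, -0.0098, 0]}, {"jaw":0.03, "pos":[-0.004, -0.0107, 0]}, {"jaw":0.03, "pos":[-0.004, -0.0107, 0]}, {"jaw":0.03, "pos":[-0.004, -0.0107, 0]}, {"jaw":0.03, "pos":[-0.004, -0.0107, 0]}]' | python3 inch.py
cat > look.py <<'E'
import sys
from h import *
c=vision.calibration("scene");im=vision.capture("scene");u=px(c,[.5427,-.1654,.1]);x,y=int(u[0])-40,int(u[1])-30
p=robot.read_state()['tool_pos'];print('theta',np.arctan2(p[1]+.130,p[0]-.5667)-.687)
cv2.imwrite(sys.argv[1],cv2.resize(im[y:y+75,x:x+100],(400,300),interpolation=cv2.INTER_CUBIC))
print("head top px if home/standing",[(np.round((px(c,[.5427,-.1654,z])-[x,y])*4)).tolist() for z in (.108,.130)])
E
python3 look.py pics/l1.png
```

```text
time_s: 11.47
tool_pos: [0.5955, -0.037, 0.0665]
tool_rot: [[0.621, 0.784, 0.006], [0.784, -0.621, 0.001], [0.005, 0.004, -1.0]]
ft_force: [7.0, 2.3, 2.1]
opening: 0.0361
finger_force: 30.0
theta 0.5840290310637986
head top px if home/standing [[162.0, 113.0], [159.0, 85.0]]
```

View pics/l1.png

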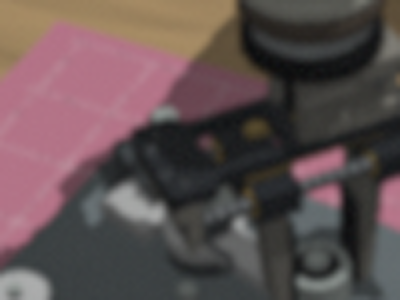

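The crop shows a light disc at about (165,112), where the head top should be with the pin home. Nothing is visible at the standing position (159,85). I'll press on a little past the alignment, then ease back and watch the force.

```bash
echo '[{"jaw":0.03, "pos":[-0.0008, -0.0017, 0]}, {"jaw":0.03, "pos":[-0.0016, -0.0034, 0]}, {"jaw":0.03, "pos":[-0.0016, -0.0034, 0]}, {"jaw":0.03, "pos":[-0.0016, -0.0034, 0]}, {"jaw":0.03, "pos":[-0.0016, -0.0034, 0]}]' | python3 inch.py | sed -n '1,2p;4p'
python3 look.py pics/l2.png
echo '[{"jaw":0.03, "pos":[0.0008, 0.0017, 0]}, {"jaw":0.03, "pos":[0.0016, 0.0034, 0]}, {"jaw":0.03, "pos":[0.0025, 0.0052, 0]}, {"jaw":0.03, "pos":[0.0025, 0.0052, 0]}, {"jaw":0.03, "pos":[0.0025, 0.0052, 0]}, {"jaw":0.03, "pos":[0.0025, 0.0052, 0]}]' | python3 inch.py| sed -n '1,2p;4p'
python3 look.py pics/l3.png
python3 - <<'E'
import cv2
for n in 'l1','l2','l3':
    im=cv2.imread(f'pics/{n}.png',0); print(n); print(im[76:140:8,130:206:8])
E
```

```text
time_s: 11.93
tool_pos: [0.5919, -0.036, 0.0665]
ft_force: [8.1, 2.7, 0.3]
theta 0.62205811050449
head top px if home/standing [[162.0, 113.0], [159.0, 85.0]]
time_s: 12.48
tool_pos: [0.5974, -0.0375, 0.0665]
ft_force: [6.5, 1.8, 1.0]
theta 0.5633638792329594
head top px if home/standing [[162.0, 113.0], [159.0, 85.0]]
l1
[[136 142 144 137 138 135 114  88  84  84]
 [140 141 137 136 136 119  83  80  81  82]
 [139 137 136 138 133  97  79  81  81  81]
 [136 136 137 134 113  83  81  81  82  82]
 [137 136 136 133 126 119  90  83  83  84]
 [140 140 122 124 128 113  93  76  73  66]
 [132 114  80  55  46  36  39  41  35  27]
 [ 95  40  31  34  28  28  28  27  24  29]]
l2
[[137 143 144 136 137 136 129 100  84  83]
 [139 142 137 137 137 127  96  80  81  82]
 [139 137 137 137 133  99  80  81  82  81]
 [136 137 136 134 113  84  81  82  82  83]
 [137 137 137 133 129 118  87  81  83  82]
 [139 140 130 122 111  86  60  60  60  51]
 [137 115  71  46  36  29  27  30  29  24]
 [113  57  26  29  36  29  30  29  28  34]]
l3
[[136 142 143 136 137 135 114  87  83  83]
 [139 142 138 137 136 113  84  80  81  81]
 [141 138 136 137 132  90  80  81  81  82]
 [136 136 137 135 113  83  79  82  82  82]
 [136 136 136 134 130 120  89  83  83  84]
 [140 141 123 130 138 133 102  79  77  71]
 [132 121  82  64  57  51  54  48  38  32]
 [ 88  48  34  31  26  28  27  27  21  24]]
```

The disc stays put as the gripper moves, at the home height, so the pin has dropped. I'll ease back until the pin takes the load.

```bash
for i in 1; do echo '[{"jaw":0.03, "pos":[0.0005, 0.0015, 0]}, {"jaw":0.03, "pos":[0.001, 0.003, 0]}, {"jaw":0.03, "pos":[0.001, 0.003, 0]}, {"jaw":0.03, "pos":[0.001, 0.003, 0]}]' | python3 inch.py| sed -n '1,2p;4p'; echo '[{"jaw":0.03, "pos":[0.0005, 0.0015, 0]}, {"jaw":0.03, "pos":[0.001, 0.003, 0]}, {"jaw":0.03, "pos":[0.001, 0.003, 0]}, {"jaw":0.03, "pos":[0.001, 0.003, 0]}]' | python3 inch.py| sed -n '1,2p;4p'; done; python3 look.py pics/l4.png
```

```text
time_s: 12.87
tool_pos: [0.5993, -0.0382, 0.0664]
ft_force: [3.9, 4.6, 5.4]
time_s: 13.2
tool_pos: [0.6004, -0.0386, 0.0663]
ft_force: [-3.6, 5.8, 10.6]
theta 0.5308570814808233
head top px if home/standing [[162.0, 113.0], [159.0, 85.0]]
```

The tangential force has reversed and the wheel has stopped following, so the pin carries the arm. Releasing and retreating straight up.

```bash
echo '[{"jaw":0.038, "pos":[-0.0005, -0.0015, 0]}, {"jaw":0.042, "pos":[-0.0005, -0.0015, 0]}, {"jaw":0.047, "pos":[-0.0005, -0.0015, 0]}, {"jaw":0.052, "pos":[-0.0005, -0.0015, 0]}, {"jaw":0.052, "pos":[-0.0005, -0.0015, 0]}]' | python3 inch.py
echo '[{"jaw":0.052, "pos":[0, 0, -0.02]}, {"jaw":0.052, "pos":[0, 0, -0.05]}, {"jaw":0.052, "pos":[0, 0, -0.09]}, {"jaw":0.052, "pos":[0, 0, -0.13]}, {"jaw":0.052, "pos":[0.04, 0, -0.15]}, {"jaw":0.052, "pos":[0.08, 0, -0.15]}, {"jaw":0.052, "pos":[0.12, 0, -0.15]}, {"jaw":0.052, "pos":[0.14, 0, -0.15]}, {"jaw":0.052, "pos":[0.14, 0, -0.15]}, {"jaw":0.052, "pos":[0.14, 0, -0.15]}]' | python3 inch.py
python3 - <<'E'
from h import *
c=vision.calibration("scene");im=vision.capture("scene");print([px(c,[.5427,-.1654,z]).round(1).tolist() for z in (.108,.130)], "wheel pred at .55", px(c,[.5667+.0975*np.cos(1.237),-.13+.0975*np.sin(1.237),.087]).round(1))
g=cv2.cvtColor(im,cv2.COLOR_BGR2GRAY);print(g[174:216:2,222:262:2])
b=cv2.imread('pics/scene0.png',0);d=cv2.threshold(cv2.absdiff(b,g),25,255,0)[1];print(d[215:260,230:275].any(0).nonzero()[0][[0,-1]]+230)
t=vision.capture("top");ct=vision.calibration("top");cv2.imwrite("pics/tend.png",t);cv2.imwrite("pics/send.png",im)
E
```

```text
time_s: 13.67
tool_pos: [0.599, -0.04, 0.0646]
tool_rot: [[0.621, 0.784, -0.001], [0.784, -0.621, 0.0], [-0.001, -0.001, -1.0]]
ft_force: [0.4, -0.6, 0.5]
opening: 0.0518
finger_force: 0.0
time_s: 14.5
tool_pos: [0.6863, 0.0702, 0.2142]
tool_rot: [[0.62, 0.785, -0.001], [0.785, -0.62, -0.0], [-0.001, -0.001, -1.0]]
ft_force: [-0.0, -0.5, -0.9]
opening: 0.0519
finger_force: 0.0
[[237.4, 194.3], [236.7, 187.2]] wheel pred at .55 [274.8 230.8]
[[145 144 146 146 148 147 148 146 145 144 144 143 142 142 144 143 142 142
  140 140]
 [143 142 142 143 145 145 145 145 146 147 147 148 145 145 145 145 146 147
  146 141]
 [146 147 145 143 143 143 143 144 145 144 145 146 146 145 145 145 142 136
  123 101]
 [142 142 144 143 146 145 146 143 143 142 142 144 144 144 134 118  91  69
   47  33]
 [141 141 141 141 142 145 153 146 143 145 143 142 143 136  83  45  31  35
   32  31]
 [142 142 142 142 143 150 147 142 141 142 146 149 145 126  56  35  34  39
   34  31]
 [141 141 140 142 145 148 142 142 141 141 140 143 145 132  62  41  46  44
   37  38]
 [141 142 141 144 147 142 141 142 142 142 141 142 141 138  7
[... 440 characters left out ...]
  27  40]
 [142 141 128 112  90  75  64  56  56  57 116 130  88  87  86  85  72  54
   38  29]
 [142 126  82  77  78  76  74  55  58  51  78  88  84  87  89  88  84  66
   49  32]
 [141 115  59  68  68  68  82  72  70  75  82  66  69  83  84  86  89  82
   60  43]
 [112  82  43  51  51  50  74  82  84  82  76  58  50  67  76  80  83  84
   73  53]
 [ 72  65  42  34  39  46  66  75  74  73  68  52  44  51  66  68  71  77
   80  65]
 [ 65  48  41  55  64  46  52  64  67  64  54  54  61  63  75  69  66  67
   69  67]
 [ 84  62  75  95  97  65  44  45  45  49  73  88  91  93  91  86  73  66
   67  66]
 [107  96 102 101 101  91  57  42  55  78  92  90  93  92  88  93  85  68
   67  67]]
[230 274]
```

```bash
python3 - <<'E'
from h import *
for n,f,w in (("scene","send",(255,239)),("top","tend",(285,162))):
    a=cv2.imread(f"pics/{n}0.png");b=cv2.imread(f"pics/{f}.png");c=vision.calibration(n)
    t=a[w[1]-7:w[1]+8,w[0]-8:w[0]+9]; r=b[140:260,200:340]
    m=cv2.minMaxLoc(cv2.matchTemplate(r,t,cv2.TM_CCOEFF_NORMED)); uv=(m[3][0]+208,m[3][1]+147)
    W=onz(c,uv,.087); print(n,round(m[1],2),uv,W.round(4),"theta",np.arctan2(W[1]+.13,W[0]-.5667)-.687)
# pin head top: from scene, profile of brightness along the axis, and previous run of the same head in the block
b=cv2.imread("pics/send.png",0).astype(int);a=cv2.imread("pics/scene0.png",0).astype(int)
print(b[188:216,236:240].mean(1).round().tolist())
c=vision.calibration("scene");print([px(c,[.5427,-.1654,z]).round(1).tolist() for z in (.108,.0813,.078)])
s=robot.read_state();print(s['time_s'])
E
```

```text
scene 0.68 (231, 204) [ 0.5602 -0.1753  0.087 ] theta -2.400198520757125
top 0.77 (272, 179) [ 0.5984 -0.0382  0.087 ] theta 0.5510635141801166
[142.0, 141.0, 142.0, 142.0, 147.0, 152.0, 155.0, 149.0, 128.0, 92.0, 64.0, 56.0, 55.0, 53.0, 55.0, 59.0, 70.0, 80.0, 82.0, 77.0, 74.0, 72.0, 66.0, 54.0, 45.0, 43.0, 52.0, 71.0]
[[237.4, 194.3], [238.3, 202.5], [238.4, 203.5]]
14.6
```

The top view gives the arm at about 0.55 rad, and the pin head is at its home height (row 194, predicted 194.3). Handing in.

```bash
python3 -c "
from rig import robot, vision
print(robot.sign_off())"
```

```text
the job is handed in; nothing more can be done
None
```

The pin is home in the bushing and holds the tensioner arm locked at about 0.55 rad, as measured in the camera images; the gripper is clear, and I handed the job in at 14.6 s without being shown a verdict.

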